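Park the spring-loaded lock screw of the sample slide and draw out its tray

ROBOT

A 6-joint arm with a two-finger parallel gripper is mounted at the origin on a cart in front of the work surface, level with it; the furniture and walls round the work are solid. World frame = base frame: x ahead of the robot, y to its left, z up, the work surface at z = 0. Lengths are in m, angles in rad, forces in N, time in s.
With the tool pointing down it reaches from about 0.35 to 0.85 m from the base axis. Payload 8.1 kg.
Tool frame: the origin (TCP) lies midway between the tips of the shut fingers; the grasp point (between the pads) lies 19 mm behind it; z points along the fingers, y is the direction in which the jaws open and shut (so a half turn about z gives the same grasp; the last joint's range is limited). The gripper opens to 85 mm and grips with 20 to 120 N. Pads are 22 mm wide; open, the fingers measure 114 mm over their backs; the gripper's body (76 mm by 85 mm) begins 54 mm behind the grasp point. The pads swing forward as they close: fully open they stand 13 mm farther back than shut.
Start: joints at [-0.085, 0.13, 1.488, -0, 1.523, -0.085], TCP at [0.6, 0, 0.204] pointing down, gripper open.
Joint ranges: [-2.96, 2.96], [-0.89, 2.26], [0.02, 2.5], [-1.34, 4.48], [0, 2.73], [-2.66, 2.66]. Speed limits (rad/s): [2.39, 2.39, 2.79, 3.14, 3.14, 3.14].

INTERFACE

Orientations are given as a rotation vector (axis times angle).
In Python, from rig import bot gives the robot as it stands.
- The arm moves only by the shell command python3 -m jog 'ROWS' [FORCE]. ROWS is JSON, a list of rows, each an object with "delta_rot": the turn, a rotation vector about the world's x, y, z in rad, a list of three; "xyz": the shift along the world's x, y, z in cm, a list of three; "claw": the closure, from 0 (fully open) to 1 (shut). A call has 1 to 20 rows; each row shifts and turns the commanded pose from where the row before left it; what a row does not reach is not made up. A row lasts 1/10 s, in which the tool goes at most 50 mm and 8.59 degrees, less where a joint would pass 70% of its speed; a pose out of reach is approached as far as the arm can. A call is refused whole if a number of a shift passes 5 or a number of a turn 0.15, either way. A call with a gripper value outside its range is refused whole. The fingers move at their own pace and stop on an object; FORCE is the grip in N (left out, the last holds). Time passes only in rows, so rows that do not move let the fingers close. It gives the time, the measured TCP pose, the force and the opening at its end, in the units of the state.
- bot.get_obs(): the state, without advancing time (a new reading comes with each control period).
- bot.capture(name): name is "scene" or "side" or "wrist"; returns the picture (384x512x3 uint8, blue, green, red); there is no depth.
- bot.get_calibration(name): a dict with "fx", "fy", "cx", "cy" (pixels), "eye" and "rotation" of the camera in the world. Camera axes: x right, y up, looking along -z (the intrinsics and any distortion apply to the point x, -y, -z); pixel columns grow to the right and rows downward; lengths in m; the calibration is good to about 2 mm. The wrist camera is an equidistant fisheye: a pixel r from the principal point sees the ray r / f radians off the axis. A picture is of the moment at which its call begins: read the wrist's pose just before it. get_calibration takes no time and is no camera call; for the wrist camera it gives the pose at the moment of the call.
- bot.close_job(): hands the job in, once; it reports no verdict.
The state is a dict: "t": time; "joint_positions": joint angles; "qvel": joint speeds; "effort": joint torques, N m; "tcp_pos": TCP position; "tcp_rot": TCP orientation; "wrist_force": force on the tool from outside, world axes, zero at the start; "wrist_torque": the same for the moment, N m; "gripper_width": finger opening in m.
Only numpy, scipy, OpenCV 4.12 (cv2) and the standard library are available. Lean on these libraries where they do the work, as an engineer would, in place of code of your own. Each camera call takes 0.05 s, during which the arm holds its last target. There are 200 camera calls.

TASK

The sample slide's tray is locked by a spring-loaded captive screw. Pull the black knob up against its spring, turn it anticlockwise under a light pull until the thread catches, and drive it gently home to its stop without forcing the thread, so that it stays out by itself; then take the tray by its upright bar, draw it forward to the end of its travel and let go. Keep the dish in its seat on the tray, do not drag at the tray while it is locked, and leave the tubes, the beaker and the vial where they stand.

Things in the scene. Friction and masses are not known exactly. Their poses are not given: they have to be found in the camera images.
- sample_slide: fixture, does not move: aluminium base 260 x 124 mm, two side rails (32 mm high, 94 mm apart), a white tray between them, at the back a grey bridge (top 70 mm high) with a round aluminium thread housing 49 mm across, top 110 mm high. Origin: centre of its underside; z up; -x is forward, the way the tray draws out (to the robot at yaw 0). The upright screw axis is at x = +80 mm, y = 0.
- lock_screw: captive screw; its pin locks the tray and clears it at 6 mm of lift. Origin on the screw axis; fully down it is level with the slide's origin, rises with the screw, does not turn with the knob. Spring: 5 N down plus 0.25 N per mm of lift; weight 70 g. Fully home against its stop the lift is about 15.7 mm. Caught in the thread it holds by friction where let go; not caught it springs back down.
- knob (a point): centre of the round black knob on the screw, 32 mm across, 24 mm high; screw down it is 128 mm above the worktop, the knob's lower edge 6 mm above the housing. Rises with the screw, does not turn. The screw's angle to the thread start is unknown. Pulled up it first stops against the thread's underside at 6 to 8.5 mm of lift. Over 30 N on the thread there, or 0.6 N m at the stop, harms it.
- screw_axis (a point): screw axis at the top face of the thread housing (fixed). Coarse right-hand thread: anticlockwise from above raises the screw 4.5 mm per rad. Turned so under a steady pull of 3 to 8 N over the spring it follows the thread's underside up and catches after 0.9 to 1.3 rad at 10 to 12 mm of lift (with less lift it jams on the thread's end); then 1.3 rad more to a springy stop. Up-down play 2 mm.
- tray_grip (a point): centre of the black upright bar at the tray's front: 10 mm thick along the slide's x, 50 mm wide along y, 28 to 56 mm above the worktop; this point is 46 mm high, at x = -93 mm of the slide as found, -153 mm fully forward (60 mm travel, end stop). The free tray slides with about 1.5 N of friction.
- dish_seat (a point): centre of the dish's seat on the tray's top face, 78 mm behind the bar, ringed by four low stops 6 mm high; moves with the tray.
- dish: closed petri dish, 71 mm across, 16 mm high, standing loose in the seat with about 3 mm of play. Origin: centre of its underside.
- tube_1: capped tube, 34 mm across, 115 mm high, standing at the back left; a bystander. Origin: centre of its underside.
- tube_2: capped tube like tube_1; a bystander.
- tube_3: capped tube like tube_1; a bystander.
- beaker: glass beaker, 56 mm across, 58 mm high, at the front right; a bystander. Origin: centre of its underside.
- vial: small brown vial, 22 mm across, 44 mm high, behind and left of the slide; a bystander. Origin: centre of its underside.
- tray: the white tray, 210 x 86 mm, top face 28 mm above the worktop. Origin: centre of its underside; it lies over the slide's origin as found, and moves forward (the slide's -x) by up to 60 mm. Turning the knob takes 0.05 to 0.15 N m; at the screw's springy stop the torque climbs about 3 N m per rad.
Things that resemble listed ones, but are neither listed nor needed, are in the scene too. What is meant by the dish is not turquoise, and is the smaller of those in its own colour.

How it is judged:
By the outcome, as a careful person would: the job done as asked, in the order asked, and still so for the second after the job is handed in, with the robot touching nothing.
It also fails if it takes over 72 s, if anything falls off the work surface, if the arm or the gripper's body presses on something with over 40 N, if the wrist force passes 120 N, or if a joint passes its speed limit or range.

## Working session

There is one attempt and no reset: what is moved stays moved. The work goes in short steps, Python scripts to look and compute and a shell command to move; the robot and the scene stay as the last step left them, time stands still between calls to the robot, and variables do not carry over. Pictures are saved under pics/ and viewed, about 8 in all and at most 12, crops included, and the job is handed in when it is done.

```bash
ls; mkdir -p pics; python3 - <<'E'
from rig import bot
import cv2,numpy as np
for n in ["scene","side","wrist"]:
    c=bot.get_calibration(n); print(n,{k:np.round(v,4).tolist() if not isinstance(v,str) else v for k,v in c.items()})
ims=[bot.capture(n) for n in ["scene","side","wrist"]]
for n,i in zip("abc",ims): cv2.imwrite(f"pics/{n}.png",i)
m=np.zeros((384*2,1024,3),np.uint8)
m[:384,:512]=ims[0];m[:384,512:]=ims[1];m[384:,:512]=ims[2]
cv2.imwrite("pics/m.png",cv2.resize(m,(800,600)))
print(bot.get_obs())
E
```

```text
pics
scene {'fx': 400.8337, 'fy': 400.8337, 'cx': 254.3104, 'cy': 196.5127, 'eye': [0.0908, 0.8056, 0.5435], 'rotation': [0.3429, -1.4324, -2.2725]}
side {'fx': 451.6859, 'fy': 451.6859, 'cx': 257.8666, 'cy': 191.0994, 'eye': [0.1677, 0.7847, 0.8313], 'rotation': [0.2613, -1.1422, -2.5194]}
wrist {'fx': 297.3186, 'fy': 297.3186, 'cx': 257.3334, 'cy': 193.6371, 'eye': [0.5999, 0.0767, 0.3725], 'rotation': [-0.3032, 0.0015, 0.0012]}
{'t': 0.15, 'joint_positions': array([-8.54126483e-02,  1.31036933e-01,  1.48898719e+00,  8.52045151e-06,
        1.52299494e+00, -8.54021877e-02]), 'qvel': array([-0.00063243, -0.00159636, -0.00408401,  0.00078696,  0.00131346,
       -0.00116029]), 'effort': array([ 1.01583330e-03, -5.70061326e+01, -5.01160097e+01, -1.39109225e-04,
        9.69119486e-03, -7.10949371e-05]), 'tcp_pos': array([5.99556387e-01, 5.60886408e-05, 2.02779049e-01]), 'tcp_rot': array([-2.22067799e+00, -2.22065384e+00,  1.43269278e-03]), 'wrist_force': array([ 0.863351  , -0.70579755,  0.32449191]), 'wrist_torque': array([-0.02773135, -0.00527359,  0.0437438 ]), 'gripper_width': 0.08512839780802192}
```

View pics/m.png

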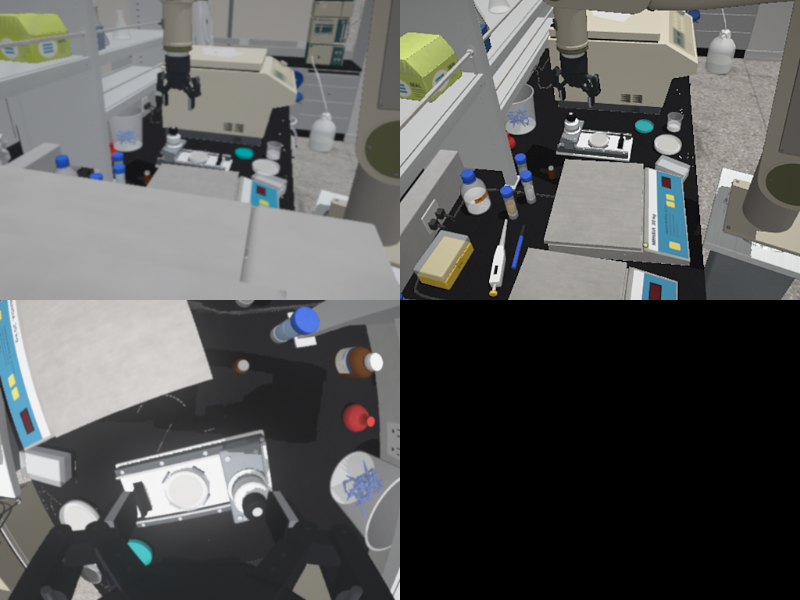

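The montage shows:
- **Slide:** in the wrist view at about (195,480), screw at (255,505).
- **Dish:** a white one sits on the tray. Outside it are a white dish at (78,515) and a turquoise one at (138,550).

Next I'll enlarge the views to read pixels.

```bash
python3 - <<'E'
import cv2,numpy as np
w=cv2.imread("pics/c.png");s=cv2.imread("pics/b.png")
a=cv2.resize(w[150:350,80:400],(800,500),interpolation=cv2.INTER_CUBIC)   #x2.5
cv2.imwrite("pics/w1.png",a)
b=cv2.resize(s[130:220,190:340],(800,480),interpolation=cv2.INTER_CUBIC)  #5.333
cv2.imwrite("pics/s1.png",b)
E
```

```text
(no output)
```

View pics/w1.png

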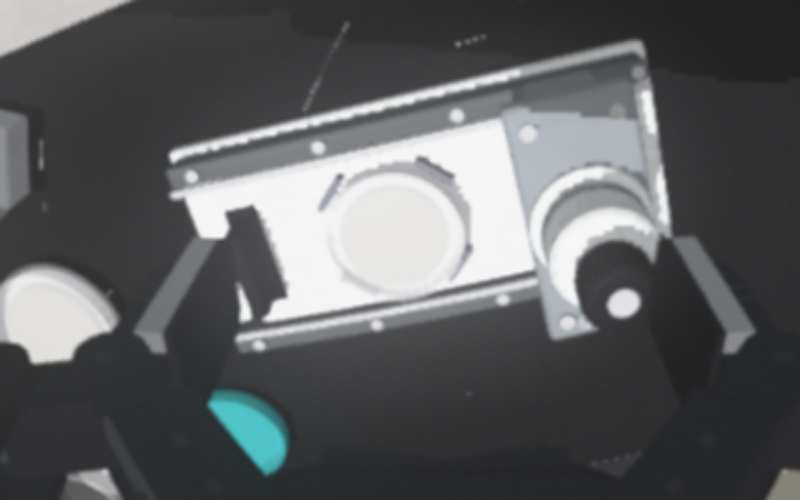

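View pics/s1.png

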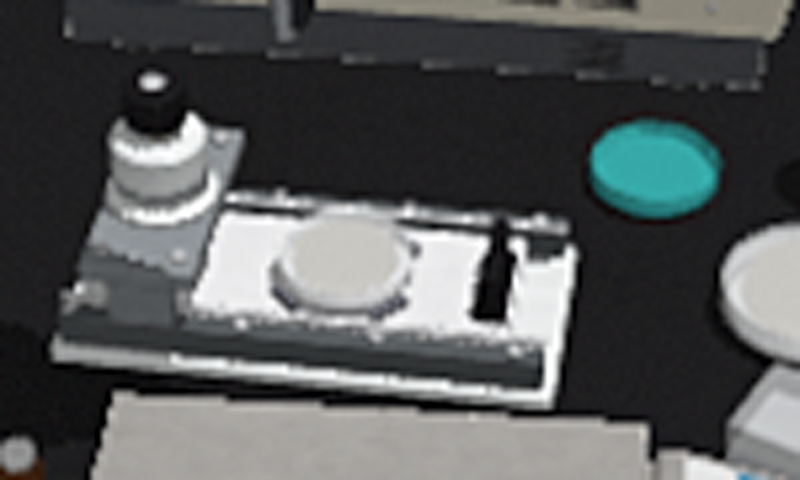

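Choice check:
- **Dish:** the white one seated on the tray, wrist crop (398,232). It is smaller than the loose white one at (60,310). The turquoise one at (250,430) is excluded.
- **Knob:** white top spot at (624,303) in the wrist crop and (152,80) in the side crop.
- **Bar:** at about (255,262) in the wrist crop.

```bash
cat > h.py <<'E'
import numpy as np
from scipy.spatial.transform import Rotation as R
def ray(c,uv,fish=False):
    x=(uv[0]-c['cx'])/c['fx'];y=(uv[1]-c['cy'])/c['fy']
    if fish:
        r=np.hypot(x,y);s=np.sin(r)/max(r,1e-9);d=np.array([x*s,-y*s,-np.cos(r)])
    else: d=np.array([x,-y,-1.])
    d=R.from_rotvec(c['rotation']).apply(d);return np.array(c['eye']),d/np.linalg.norm(d)
def plane(r,z): e,d=r;return e+d*(z-e[2])/d[2]
def tri(r1,r2):
    A=np.stack([r1[1],-r2[1]],1);t=np.linalg.lstsq(A,r2[0]-r1[0],rcond=None)[0]
    p,q=r1[0]+t[0]*r1[1],r2[0]+t[1]*r2[1];return (p+q)/2,np.linalg.norm(p-q)
E
python3 - <<'E'
from h import *;from rig import bot
np.set_printoptions(precision=4,suppress=True)
w=bot.get_calibration("wrist");s=bot.get_calibration("side")
W=lambda u,v:ray(w,(80+u/2.5,150+v/2.5),True)
S=lambda u,v:ray(s,(190+u/5.333,130+v/5.333))
print("knobtop",tri(W(624,303),S(152,80)), plane(W(624,303),.14))
print("dish",tri(W(398,228),S(342,250)))
print("far/near bolts tri",tri(W(191,177),S(518,348)),tri(W(318,148),S(377,335)),tri(W(457,116),S(240,322)))
P=[plane(W(*p),.033) for p in [(191,177),(318,148),(457,116),(259,345),(377,325),(503,300)]]
Q=[plane(S(*p),.033) for p in [(518,348),(377,335),(240,322)]]
print(np.array(P));print(np.array(Q))
for a,b in((0,2),(3,5)):
  d=P[b]-P[a];print("yaw",np.arctan2(d[1],d[0]))
d=Q[2]-Q[0];print("yaw side",np.arctan2(d[1],d[0]))
print("bar top",plane(W(246,263),.056),plane(S(502,225),.056),plane(S(490,262),.056))
E
```

```text
knobtop (array([ 0.6676, -0.0734,  0.1385]), np.float64(0.000996981198646813)) [ 0.6675 -0.0721  0.14  ]
dish (array([ 0.5757, -0.0898,  0.0435]), np.float64(0.004882979253200853))
far/near bolts tri (array([ 0.4684, -0.0679,  0.0308]), np.float64(0.0012687411480571682)) (array([ 0.5375, -0.0507,  0.0309]), np.float64(0.000525839765118607)) (array([ 0.6061, -0.034 ,  0.0307]), np.float64(0.0005487450130449405))
[[ 0.4697 -0.0664  0.033 ]
 [ 0.538  -0.0497  0.033 ]
 [ 0.6063 -0.033   0.033 ]
 [ 0.4955 -0.1697  0.033 ]
 [ 0.5636 -0.153   0.033 ]
 [ 0.6317 -0.1365  0.033 ]]
[[ 0.4673 -0.0663  0.033 ]
 [ 0.5364 -0.0488  0.033 ]
 [ 0.6047 -0.0318  0.033 ]]
yaw 0.2397114374969511
yaw 0.23888486520395344
yaw side 0.2458377866567983
bar top [ 0.5016 -0.1028  0.056 ] [ 0.4999 -0.1281  0.056 ] [ 0.4948 -0.0978  0.056 ]
```

```bash
python3 -m jog '[{"xyz":[0.85,-0.91,0],"delta_rot":[0,0,-0.11],"claw":0},{"xyz":[0.85,-0.91,0],"delta_rot":[0,0,-0.11],"claw":0},{"xyz":[0.85,-0.91,0],"delta_rot":[0,0,-0.11],"claw":0},{"xyz":[0.85,-0.91,0],"delta_rot":[0,0,-0.11],"claw":0},{"xyz":[0.85,-0.91,0],"delta_rot":[0,0,-0.11],"claw":0},{"xyz":[0.85,-0.91,0],"delta_rot":[0,0,-0.11],"claw":0},{"xyz":[0.85,-0.91,0],"delta_rot":[0,0,-0.11],"claw":0},{"xyz":[0.85,-0.91,0],"delta_rot":[0,0,-0.11],"claw":0},{"xyz":[0,0,-2],"delta_rot":[0,0,0],"claw":0},{"xyz":[0,0,-1],"delta_rot":[0,0,0],"claw":0},{"xyz":[0,0,0],"delta_rot":[0,0,0],"claw":0},{"xyz":[0,0,0],"delta_rot":[0,0,0],"claw":0}]' 40
python3 - <<'E'
from h import *;from rig import bot;import cv2
np.set_printoptions(precision=4,suppress=True)
o=bot.get_obs();print(o['tcp_pos'],o['joint_positions'],R.from_rotvec(o['tcp_rot']).as_matrix()[:,1])
c=bot.get_calibration("wrist");np.savez("pics/w2.npz",**c);im=bot.capture("wrist");print(c['eye'])
cv2.imwrite("pics/w2.png",cv2.resize(im,(800,600)))
E
```

```text
t: 1.35
tcp_pos: [0.6676, -0.0725, 0.1733]
tcp_rot: [-2.955, -1.064, 0.002]
wrist_force: [0.1, 0.4, 1.2]
gripper_width: 0.0855
[ 0.6676 -0.0725  0.1733] [-0.1845  0.3378  1.3038  0.      1.5012  0.6949] [ 0.6376 -0.7704 -0.0009]
[ 0.7269 -0.0236  0.3431]
```

View pics/w2.png

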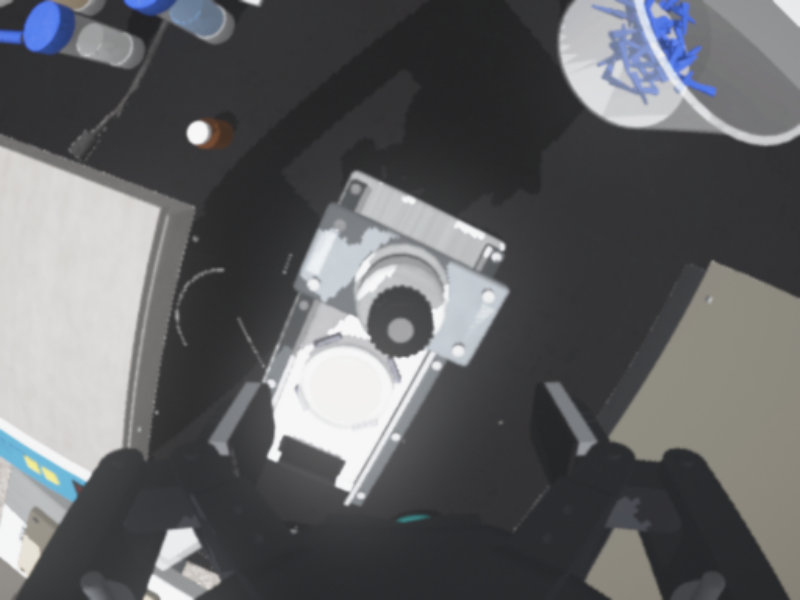

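The close view shows the knob's top spot at (400,330). It is centred between the fingers, with clear space around it.

```bash
python3 - <<'E'
from h import *
c=dict(np.load("pics/w2.npz"))
print(plane(ray(c,(400/1.5625,330/1.5625),True),.14))
print("bar",[plane(ray(c,(u/1.5625,v/1.5625),True),.056) for u,v in[(316,452)]])
E
```

```text
[ 0.66668625 -0.07190565  0.14      ]
bar [array([ 0.5239147 , -0.10646386,  0.056     ])]
```

```bash
python3 -m jog '[{"xyz":[0,0,-1.5],"delta_rot":[0,0,0],"claw":0},{"xyz":[0,0,-1.5],"delta_rot":[0,0,0],"claw":0},{"xyz":[0,0,-1.5],"delta_rot":[0,0,0],"claw":0},{"xyz":[0,0,-1.0],"delta_rot":[0,0,0],"claw":0},{"xyz":[0,0,-0.6],"delta_rot":[0,0,0],"claw":0},{"xyz":[0,0,0],"delta_rot":[0,0,0],"claw":0.3},{"xyz":[0,0,0],"delta_rot":[0,0,0],"claw":0.5}]' 40
python3 -m jog '[{"xyz":[0,0,0],"delta_rot":[0,0,0],"claw":1},{"xyz":[0,0,0],"delta_rot":[0,0,0],"claw":1},{"xyz":[0,0,0],"delta_rot":[0,0,0],"claw":1},{"xyz":[0,0,0],"delta_rot":[0,0,0],"claw":1},{"xyz":[0,0,0],"delta_rot":[0,0,0],"claw":1},{"xyz":[0,0,0],"delta_rot":[0,0,0],"claw":1},{"xyz":[0,0,0],"delta_rot":[0,0,0],"claw":1}]' 40
python3 -c "
from rig import bot;o=bot.get_obs();print(o['tcp_pos'],o['wrist_force'],o['wrist_torque'],o['gripper_width'])"
```

```text
t: 2.1
tcp_pos: [0.6682, -0.0728, 0.1129]
tcp_rot: [2.956, 1.064, 0.001]
wrist_force: [0.1, 0.8, -0.3]
gripper_width: 0.0594
t: 2.8
tcp_pos: [0.668, -0.0728, 0.1125]
tcp_rot: [-2.956, -1.064, 0.0]
wrist_force: [-0.6, 0.8, -0.3]
gripper_width: 0.0003
[ 0.66797521 -0.0727546   0.1125421 ] [-0.62904694  0.8010288  -0.32340073] [ 0.0030333  -0.00950778 -0.03176308] 0.0002559924985145518
```

```bash
python3 - <<'E'
from rig import bot;import cv2,numpy as np
a=bot.capture("wrist");b=bot.capture("side");s=bot.capture("scene")
m=np.zeros((600,800,3),np.uint8)
m[:300,:400]=cv2.resize(a[100:340,100:420],(400,300));m[:300,400:]=cv2.resize(b[90:210,180:340],(400,300),interpolation=cv2.INTER_CUBIC)
m[300:,:400]=cv2.resize(s[90:240,160:360],(400,300),interpolation=cv2.INTER_CUBIC)
cv2.imwrite("pics/m3.png",m)
E
```

```text
(no output)
```

View pics/m3.png

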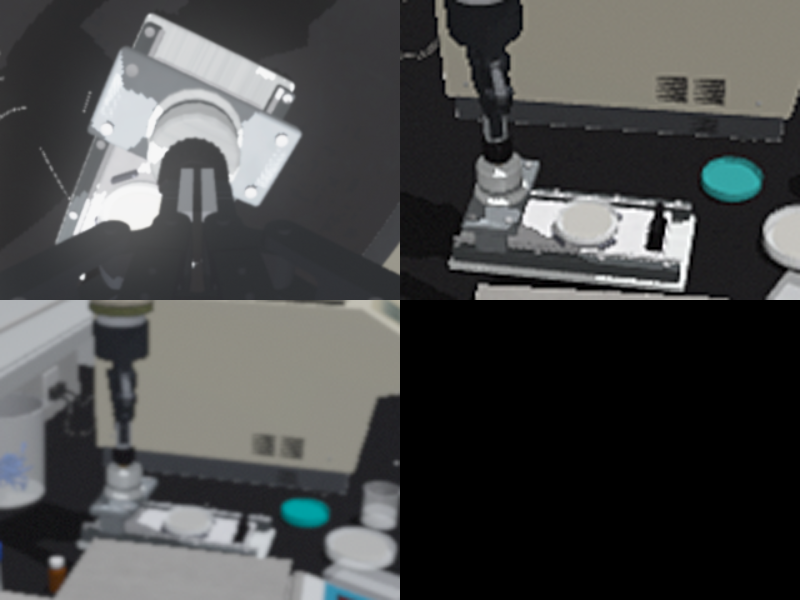

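The jaws read fully shut. The picture shows the fingers at or above the knob's top, tips at about (197,168) in the crop. I'll check by projecting the TCP.

```bash
cat >> h.py <<'E'
def proj(c,p,fish=False):
    d=R.from_rotvec(c['rotation']).inv().apply(np.array(p)-c['eye']);x,y,z=d[0],-d[1],-d[2]
    r=np.hypot(x,y)
    k=np.arctan2(r,z)/r if fish else 1/z
    return np.round([c['cx']+c['fx']*x*k,c['cy']+c['fy']*y*k],1)
E
python3 - <<'E'
from h import *;from rig import bot;import cv2
o=bot.get_obs();t=o['tcp_pos'];print(t,o['wrist_force'],o['gripper_width'])
for n in("wrist","side","scene"):
    c=bot.get_calibration(n);f=n=="wrist"
    print(n,"tcp",proj(c,t,f),"tcp+19",proj(c,t+[0,0,.019],f),"+40",proj(c,t+[0,0,.04],f),"knobtop",proj(c,[.667,-.0728,.14],f),"knobbot",proj(c,[.667,-.0728,.116],f))
ims=[]
for n,(u,v) in (("wrist",(258,250)),("side",(218,145)),("scene",(222,165))):
    im=bot.capture(n);h=40 if n!="wrist" else 60
    ims.append(cv2.resize(im[v-h:v+h,u-h//1:u+h],(400,400),interpolation=cv2.INTER_NEAREST)[:, :266*2] )
m=np.concatenate([cv2.resize(i,(266,266)) if 0 else i for i in ims[:2]],1)
cv2.imwrite("pics/m4.png",m)
E
```

```text
[ 0.6679821  -0.07277003  0.11256226] [-0.21085544  0.40028345  0.94443084] 0.00010868855146597055
wrist tcp [257.3 229.6] tcp+19 [257.3 243.4] +40 [257.2 262.1] knobtop [256.1 251.6] knobbot [256.3 233. ]
side tcp [218.8 153. ] tcp+19 [218.3 147.3] +40 [217.7 140.8] knobtop [218.4 144.7] knobbot [219.1 152.1]
scene tcp [221.4 171.6] tcp+19 [221.3 165.3] +40 [221.2 158.2] knobtop [221.6 162.5] knobbot [221.7 170.5]
```

View pics/m4.png

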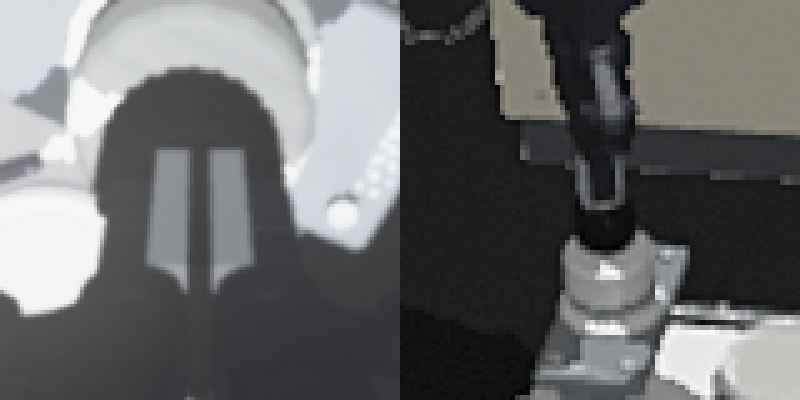

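```bash
python3 - <<'E'
from h import *;from rig import bot
np.set_printoptions(precision=4,suppress=True)
o=bot.get_obs();c2=dict(np.load("pics/w2.npz"));c=bot.get_calibration("wrist")
def loc(c,uv,t,rv):   # ray in tool frame
    e,d=ray(c,uv,True);M=R.from_rotvec(rv).inv();return M.apply(e-t),M.apply(d)
rv=o['tcp_rot']
for n,uv in(("Lin",(268,384)),("Lout",(248,383)),("Rin",(536,384)),("Rout",(556,383))):
    e,d=loc(c2,(uv[0]/1.5625,uv[1]/1.5625),np.array([.6676,-.0725,.1733]),rv)
    for y in(.0428,.05):
        y=y*np.sign(d[1]);print(n,e+d*(y-e[1])/d[1])
e,d=loc(c,(198+172/3.333,190+150/3.333),o['tcp_pos'],rv)
for z in(-.03,-.02,-.01,0): print("shut",e+d*(z-e[2])/d[2])
E
```

```text
Lin [ 0.0093 -0.0428 -0.0416]
Lin [-0.0021 -0.05   -0.02  ]
Lout [ 0.0186 -0.0428 -0.0592]
Lout [ 0.0089 -0.05   -0.0406]
Rin [ 0.0094  0.0428 -0.0414]
Rin [-0.002   0.05   -0.0197]
Rout [ 0.0187  0.0428 -0.0591]
Rout [ 0.009   0.05   -0.0404]
shut [ 0.0105 -0.004  -0.03  ]
shut [ 0.0057 -0.0043 -0.02  ]
shut [ 0.001  -0.0046 -0.01  ]
shut [-0.0037 -0.0048  0.    ]
```

The image geometry puts the real fingertips about 28 mm behind the reported TCP, both shut and open. So the jaws closed just above the knob. I'll reopen, go 25 mm lower and close again: a width of 32 mm means the knob, 49 mm would mean the housing.

```bash
python3 -m jog '[{"xyz":[0,0,0],"delta_rot":[0,0,0],"claw":0},{"xyz":[0,0,0],"delta_rot":[0,0,0],"claw":0},{"xyz":[0,0,0],"delta_rot":[0,0,0],"claw":0},{"xyz":[0,0,0],"delta_rot":[0,0,0],"claw":0},{"xyz":[0,0,0],"delta_rot":[0,0,0],"claw":0},{"xyz":[0,0,0],"delta_rot":[0,0,0],"claw":0},{"xyz":[0,0,-0.5],"delta_rot":[0,0,0],"claw":0},{"xyz":[0,0,-0.5],"delta_rot":[0,0,0],"claw":0},{"xyz":[0,0,-0.5],"delta_rot":[0,0,0],"claw":0},{"xyz":[0,0,-0.5],"delta_rot":[0,0,0],"claw":0},{"xyz":[0,0,-0.5],"delta_rot":[0,0,0],"claw":0},{"xyz":[0,0,0],"delta_rot":[0,0,0],"claw":0}]' 20
python3 -m jog '[{"xyz":[0,0,0],"delta_rot":[0,0,0],"claw":0.4},{"xyz":[0,0,0],"delta_rot":[0,0,0],"claw":0.5},{"xyz":[0,0,0],"delta_rot":[0,0,0],"claw":1},{"xyz":[0,0,0],"delta_rot":[0,0,0],"claw":1},{"xyz":[0,0,0],"delta_rot":[0,0,0],"claw":1},{"xyz":[0,0,0],"delta_rot":[0,0,0],"claw":1},{"xyz":[0,0,0],"delta_rot":[0,0,0],"claw":1},{"xyz":[0,0,0],"delta_rot":[0,0,0],"claw":1}]' 20
python3 -c "
from rig import bot;o=bot.get_obs();print(o['tcp_pos'],o['wrist_force'],o['wrist_torque'],o['gripper_width'])"
```

```text
t: 4.3
tcp_pos: [0.6672, -0.0726, 0.0862]
tcp_rot: [-2.955, -1.063, 0.003]
wrist_force: [-0.6, 1.0, 0.8]
gripper_width: 0.0853
t: 5.1
tcp_pos: [0.6681, -0.0725, 0.0881]
tcp_rot: [-2.956, -1.064, -0.001]
wrist_force: [-2.3, 3.9, 5.4]
gripper_width: 0.031
[ 0.66814478 -0.07251312  0.08805849] [-2.32301595  3.86188454  5.42538942] [0.52190947 0.58235213 0.00592033] 0.030989858690288054
```

Knob gripped, width 31 mm. Now the lift.

```bash
python3 -m jog '[{"xyz":[0,0,0],"delta_rot":[0,0,0],"claw":1},{"xyz":[0,0,0],"delta_rot":[0,0,0],"claw":1},{"xyz":[0,0,0.1],"delta_rot":[0,0,0],"claw":1},{"xyz":[0,0,0.1],"delta_rot":[0,0,0],"claw":1},{"xyz":[0,0,0.1],"delta_rot":[0,0,0],"claw":1},{"xyz":[0,0,0],"delta_rot":[0,0,0],"claw":1},{"xyz":[0,0,0],"delta_rot":[0,0,0],"claw":1}]' 45
python3 -m jog '[{"xyz":[0,0,0.1],"delta_rot":[0,0,0],"claw":1},{"xyz":[0,0,0.1],"delta_rot":[0,0,0],"claw":1},{"xyz":[0,0,0],"delta_rot":[0,0,0],"claw":1},{"xyz":[0,0,0],"delta_rot":[0,0,0],"claw":1}]' 45
python3 -c "
from rig import bot;o=bot.get_obs();print(o['tcp_pos'],o['wrist_force'],o['wrist_torque'],o['gripper_width'])"
```

```text
t: 5.8
tcp_pos: [0.6675, -0.0727, 0.0897]
tcp_rot: [-2.955, -1.063, 0.002]
wrist_force: [0.0, 2.7, -5.4]
gripper_width: 0.0305
t: 6.2
tcp_pos: [0.6677, -0.0726, 0.0924]
tcp_rot: [-2.956, -1.064, 0.001]
wrist_force: [-1.0, 3.4, -7.4]
gripper_width: 0.0305
[ 0.66772608 -0.07262972  0.09242303] [-0.97538102  3.35587814 -7.35506626] [ 0.48908999  0.25536961 -0.03834438] 0.030541880922821233
```

```bash
for i in 1 2 ; do python3 -m jog '[{"xyz":[0,0,0.1],"delta_rot":[0,0,0],"claw":1},{"xyz":[0,0,0],"delta_rot":[0,0,0],"claw":1},{"xyz":[0,0,0],"delta_rot":[0,0,0],"claw":1}]' | grep -E "pos|force"; done
```

```text
tcp_pos: [0.6678, -0.0727, 0.0935]
wrist_force: [-2.0, 3.9, -7.1]
tcp_pos: [0.6678, -0.0727, 0.0945]
wrist_force: [-1.5, 3.1, -7.6]
```

```bash
python3 -m jog '[{"xyz":[0,0,0.05],"delta_rot":[0,0,0],"claw":1},{"xyz":[0,0,0],"delta_rot":[0,0,0],"claw":1},{"xyz":[0,0,0],"delta_rot":[0,0,0],"claw":1}]' | grep -E "pos|force"
```

```text
tcp_pos: [0.6679, -0.0727, 0.095]
wrist_force: [-1.2, 4.0, -7.8]
```

```bash
python3 -m jog '[{"xyz":[0,0,0.05],"delta_rot":[0,0,0],"claw":1},{"xyz":[0,0,0],"delta_rot":[0,0,0],"claw":1},{"xyz":[0,0,0],"delta_rot":[0,0,0],"claw":1}]' | grep -E "pos|force"
```

```text
tcp_pos: [0.6679, -0.0727, 0.0956]
wrist_force: [-3.3, 3.9, -7.1]
```

```bash
python3 -m jog '[{"xyz":[0,0,0.05],"delta_rot":[0,0,0],"claw":1},{"xyz":[0,0,0],"delta_rot":[0,0,0],"claw":1},{"xyz":[0,0,0],"delta_rot":[0,0,0],"claw":1}]' | grep -E "pos|force"
```

```text
tcp_pos: [0.6679, -0.0727, 0.096]
wrist_force: [-2.0, 3.1, -8.3]
```

```bash
python3 -m jog '[{"xyz":[0,0,0.05],"delta_rot":[0,0,0],"claw":1},{"xyz":[0,0,0],"delta_rot":[0,0,0],"claw":1},{"xyz":[0,0,0],"delta_rot":[0,0,0],"claw":1}]' | grep -E "pos|force"
```

```text
tcp_pos: [0.6679, -0.0728, 0.0963]
wrist_force: [-1.8, 3.6, -9.4]
```

```bash
python3 -m jog '[{"xyz":[0,0,0.03],"delta_rot":[0,0,0],"claw":1},{"xyz":[0,0,0],"delta_rot":[0,0,0],"claw":1},{"xyz":[0,0,0],"delta_rot":[0,0,0],"claw":1}]' | grep -E "pos|force"
```

```text
tcp_pos: [0.6678, -0.0728, 0.0965]
wrist_force: [-1.6, 3.9, -12.6]
```

Contact with the thread's underside at 12.6 N, about 5 N over the spring. Turning with the thread's pitch.

```bash
python3 -m jog '[{"xyz":[0,0,0.022],"delta_rot":[0,0,0.05],"claw":1},{"xyz":[0,0,0.023],"delta_rot":[0,0,0.05],"claw":1},{"xyz":[0,0,0.022],"delta_rot":[0,0,0.05],"claw":1},{"xyz":[0,0,0],"delta_rot":[0,0,0],"claw":1}]' | grep -E "pos|force|rot"; python3 -c "
from rig import bot;o=bot.get_obs();print(o['wrist_torque'],o['joint_positions'][[0,5]])"
```

```text
tcp_pos: [0.6678, -0.0726, 0.0972]
tcp_rot: [-2.867, -1.283, 0.001]
wrist_force: [-1.1, 3.5, -13.3]
[0.73994828 0.14425858 0.09053982] [-0.18471442  0.54440572]
```

```bash
python3 -m jog '[{"xyz":[0,0,0.022],"delta_rot":[0,0,0.05],"claw":1},{"xyz":[0,0,0.023],"delta_rot":[0,0,0.05],"claw":1},{"xyz":[0,0,0.022],"delta_rot":[0,0,0.05],"claw":1},{"xyz":[0,0,0],"delta_rot":[0,0,0],"claw":1}]' | grep -E "pos|force|rot"; python3 -c "
from rig import bot;o=bot.get_obs();print(o['wrist_torque'],o['joint_positions'][[0,5]])"
```

```text
tcp_pos: [0.6677, -0.0726, 0.0978]
tcp_rot: [-2.764, -1.493, 0.001]
wrist_force: [-1.6, 3.0, -13.3]
[0.66457524 0.25076394 0.02644137] [-0.18468173  0.39573629]
```

```bash
python3 -m jog '[{"xyz":[0,0,0.034],"delta_rot":[0,0,0.075],"claw":1},{"xyz":[0,0,0.034],"delta_rot":[0,0,0.075],"claw":1},{"xyz":[0,0,0.033],"delta_rot":[0,0,0.075],"claw":1},{"xyz":[0,0,0],"delta_rot":[0,0,0],"claw":1},{"xyz":[0,0,0],"delta_rot":[0,0,0],"claw":1}]' | grep -E "pos|force"; python3 -c "
from rig import bot;o=bot.get_obs();print(o['wrist_torque'],o['joint_positions'][[0,5]])"
```

```text
tcp_pos: [0.6677, -0.0726, 0.0988]
wrist_force: [-2.1, 1.7, -15.4]
[0.66779549 0.27397133 0.03637379] [-0.1846951   0.17321584]
```

```bash
python3 -m jog '[{"xyz":[0,0,0.034],"delta_rot":[0,0,0.075],"claw":1},{"xyz":[0,0,0.034],"delta_rot":[0,0,0.075],"claw":1},{"xyz":[0,0,0.033],"delta_rot":[0,0,0.075],"claw":1},{"xyz":[0,0,0],"delta_rot":[0,0,0],"claw":1},{"xyz":[0,0,0],"delta_rot":[0,0,0],"claw":1}]' | grep -E "pos|force"; python3 -c "
from rig import bot;o=bot.get_obs();print(o['wrist_torque'],o['joint_positions'][[0,5]])"
```

```text
tcp_pos: [0.6676, -0.0726, 0.0998]
wrist_force: [-1.4, 5.2, -15.4]
[0.80735942 0.29343594 0.06788327] [-0.18466259 -0.05221366]
```

```bash
python3 -m jog '[{"xyz":[0,0,0.02],"delta_rot":[0,0,0.05],"claw":1},{"xyz":[0,0,0.02],"delta_rot":[0,0,0.05],"claw":1},{"xyz":[0,0,0.02],"delta_rot":[0,0,0.05],"claw":1},{"xyz":[0,0,0],"delta_rot":[0,0,0],"claw":1},{"xyz":[0,0,0],"delta_rot":[0,0,0],"claw":1}]' | grep -E "pos|force"; python3 -c "
from rig import bot;o=bot.get_obs();print(o['wrist_torque'],o['joint_positions'][[0,5]])"
```

```text
tcp_pos: [0.6676, -0.0725, 0.1004]
wrist_force: [-3.3, 5.0, -13.3]
[0.85823434 0.39925087 0.12389512] [-0.18465417 -0.20218717]
```

```bash
python3 -m jog '[{"xyz":[0,0,0.022],"delta_rot":[0,0,0.05],"claw":1},{"xyz":[0,0,0.022],"delta_rot":[0,0,0.05],"claw":1},{"xyz":[0,0,0.022],"delta_rot":[0,0,0.05],"claw":1},{"xyz":[0,0,0],"delta_rot":[0,0,0],"claw":1},{"xyz":[0,0,0],"delta_rot":[0,0,0],"claw":1}]' | grep -E "pos|force"; python3 -c "
from rig import bot;o=bot.get_obs();print(o['wrist_torque'],o['joint_positions'][[0,5]])"
```

```text
tcp_pos: [0.6675, -0.0724, 0.101]
wrist_force: [-2.7, 4.9, -14.3]
[1.04969035 0.31000979 0.08190187] [-0.18455833 -0.35214371]
```

```bash
python3 -m jog '[{"xyz":[0,0,0.022],"delta_rot":[0,0,0.05],"claw":1},{"xyz":[0,0,0.022],"delta_rot":[0,0,0.05],"claw":1},{"xyz":[0,0,0.022],"delta_rot":[0,0,0.05],"claw":1},{"xyz":[0,0,0],"delta_rot":[0,0,0],"claw":1},{"xyz":[0,0,0],"delta_rot":[0,0,0],"claw":1}]' | grep -E "pos|force"; python3 -c "
from rig import bot;o=bot.get_obs();print(o['wrist_torque'],o['joint_positions'][[0,5]])"
```

```text
tcp_pos: [0.6675, -0.0725, 0.1017]
wrist_force: [-2.9, 5.3, -14.0]
[0.8769376  0.29406598 0.06173674] [-0.18461585 -0.50214017]
```

```bash
python3 -m jog '[{"xyz":[0,0,0.022],"delta_rot":[0,0,0.05],"claw":1},{"xyz":[0,0,0.022],"delta_rot":[0,0,0.05],"claw":1},{"xyz":[0,0,0.022],"delta_rot":[0,0,0.05],"claw":1},{"xyz":[0,0,0.022],"delta_rot":[0,0,0.05],"claw":1},{"xyz":[0,0,0],"delta_rot":[0,0,0],"claw":1},{"xyz":[0,0,0],"delta_rot":[0,0,0],"claw":1}]' | grep -E "pos|force"; python3 -c "
from rig import bot;o=bot.get_obs();print(o['wrist_torque'],o['joint_positions'][[0,5]],o['gripper_width'])"
```

```text
tcp_pos: [0.6675, -0.0724, 0.1026]
wrist_force: [-3.2, 4.6, -14.1]
[1.05721594 0.34343439 0.06870194] [-0.18461979 -0.70215242] 0.030651122018257346
```

```bash
python3 -m jog '[{"xyz":[0,0,0.022],"delta_rot":[0,0,0.05],"claw":1},{"xyz":[0,0,0.022],"delta_rot":[0,0,0.05],"claw":1},{"xyz":[0,0,0.022],"delta_rot":[0,0,0.05],"claw":1},{"xyz":[0,0,0.022],"delta_rot":[0,0,0.05],"claw":1},{"xyz":[0,0,0.022],"delta_rot":[0,0,0.05],"claw":1},{"xyz":[0,0,0.022],"delta_rot":[0,0,0.05],"claw":1},{"xyz":[0,0,0],"delta_rot":[0,0,0],"claw":1}]' | grep -E "pos|force"; python3 -c "
from rig import bot;o=bot.get_obs();print(o['wrist_torque'],o['joint_positions'][[0,5]],o['gripper_width'])"
```

```text
tcp_pos: [0.6675, -0.0723, 0.1039]
wrist_force: [-2.9, 4.9, -13.6]
[1.19929317 0.35517674 0.08773245] [-0.18455994 -1.00377994] 0.030275631390813292
```

```bash
python3 -m jog '[{"xyz":[0,0,0.022],"delta_rot":[0,0,0.05],"claw":1},{"xyz":[0,0,0.022],"delta_rot":[0,0,0.05],"claw":1},{"xyz":[0,0,0.022],"delta_rot":[0,0,0.05],"claw":1},{"xyz":[0,0,0.022],"delta_rot":[0,0,0.05],"claw":1},{"xyz":[0,0,0.022],"delta_rot":[0,0,0.05],"claw":1},{"xyz":[0,0,0],"delta_rot":[0,0,0],"claw":1}]' | grep -E "pos|force"; python3 -c "
from rig import bot;o=bot.get_obs();print(o['wrist_torque'],o['joint_positions'][[0,5]],o['gripper_width'])"
```

```text
tcp_pos: [0.6674, -0.0722, 0.105]
wrist_force: [-3.9, 6.5, -13.0]
[1.4018334  0.60364358 0.05358479] [-0.18454089 -1.2537964 ] 0.030569921813876848
```

```bash
cat > st.py <<'E'
from rig import bot;o=bot.get_obs();print(o['tcp_pos'].round(4),o['wrist_force'].round(1),'T',o['wrist_torque'].round(3),'j6',o['joint_positions'][5].round(3),'e6',o['effort'][5].round(3),o['gripper_width'].round(4),o['t'].round(1))
E
python3 -m jog '[{"xyz":[0,0,0.022],"delta_rot":[0,0,0.05],"claw":1},{"xyz":[0,0,0],"delta_rot":[0,0,0],"claw":1},{"xyz":[0,0,0],"delta_rot":[0,0,0],"claw":1}]' >/dev/null; python3 st.py
python3 -m jog '[{"xyz":[0,0,0.022],"delta_rot":[0,0,0.05],"claw":1},{"xyz":[0,0,0],"delta_rot":[0,0,0],"claw":1},{"xyz":[0,0,0],"delta_rot":[0,0,0],"claw":1}]' >/dev/null; python3 st.py
```

```text
Traceback (most recent call last):
  File "st.py", line 1, in <module>
    from rig import bot;o=bot.get_obs();print(o['tcp_pos'].round(4),o['wrist_force'].round(1),'T',o['wrist_torque'].round(3),'j6',o['joint_positions'][5].round(3),'e6',o['effort'][5].round(3),o['gripper_width'].round(4),o['t'].round(1))
                                                                                                                                                                                                ^^^^^^^^^^^^^^^^^^^^^^^^
AttributeError: 'float' object has no attribute 'round'
Traceback (most recent call last):
  File "st.py", line 1, in <module>
    from rig import bot;o=bot.get_obs();print(o['tcp_pos'].round(4),o['wrist_force'].round(1),'T',o['wrist_torque'].round(3),'j6',o['joint_positions'][5].round(3),'e6',o['effort'][5].round(3),o['gripper_width'].round(4),o['t'].round(1))
                                                                                                                                                                                                ^^^^^^^^^^^^^^^^^^^^^^^^
AttributeError: 'float' object has no attribute 'round'
```

```bash
python3 -m jog '[{"xyz":[0,0,0.022],"delta_rot":[0,0,0.05],"claw":1},{"xyz":[0,0,0],"delta_rot":[0,0,0],"claw":1},{"xyz":[0,0,0],"delta_rot":[0,0,0],"claw":1}]' >/dev/null; python3 st.py
python3 -m jog '[{"xyz":[0,0,0.02],"delta_rot":[0,0,0.05],"claw":1},{"xyz":[0,0,0],"delta_rot":[0,0,0],"claw":1},{"xyz":[0,0,0],"delta_rot":[0,0,0],"claw":1}]' >/dev/null; python3 st.py
```

```text
Traceback (most recent call last):
  File "st.py", line 1, in <module>
    from rig import bot;o=bot.get_obs();print(o['tcp_pos'].round(4),o['wrist_force'].round(1),'T',o['wrist_torque'].round(3),'j6',o['joint_positions'][5].round(3),'e6',o['effort'][5].round(3),o['gripper_width'].round(4),o['t'].round(1))
                                                                                                                                                                                                ^^^^^^^^^^^^^^^^^^^^^^^^
AttributeError: 'float' object has no attribute 'round'
Traceback (most recent call last):
  File "st.py", line 1, in <module>
    from rig import bot;o=bot.get_obs();print(o['tcp_pos'].round(4),o['wrist_force'].round(1),'T',o['wrist_torque'].round(3),'j6',o['joint_positions'][5].round(3),'e6',o['effort'][5].round(3),o['gripper_width'].round(4),o['t'].round(1))
                                                                                                                                                                                                ^^^^^^^^^^^^^^^^^^^^^^^^
AttributeError: 'float' object has no attribute 'round'
```

A print slip meant four small steps ran without readings. I'll read the state before moving on.

```bash
cat > st.py <<'E'
from rig import bot;import numpy as np
np.set_printoptions(precision=3,suppress=True)
o=bot.get_obs();print(o['tcp_pos'],o['wrist_force'],'T',o['wrist_torque'],'j6 %.3f e6 %.3f w %.4f t %.2f'%(o['joint_positions'][5],o['effort'][5],o['gripper_width'],o['t']))
E
python3 st.py
```

```text
[ 0.667 -0.072  0.106] [ -5.337   5.343 -12.587] T [1.421 0.565 0.09 ] j6 -1.452 e6 0.001 w 0.0308 t 14.70
```

```bash
python3 -m jog '[{"xyz":[0,0,0.02],"delta_rot":[0,0,0.05],"claw":1},{"xyz":[0,0,0],"delta_rot":[0,0,0],"claw":1},{"xyz":[0,0,0],"delta_rot":[0,0,0],"claw":1}]' >/dev/null; python3 st.py;python3 -m jog '[{"xyz":[0,0,0],"delta_rot":[0,0,0],"claw":1}]'>/dev/null; python3 st.py
```

```text
[ 0.667 -0.072  0.106] [ -4.061   4.554 -12.352] T [1.433 0.781 0.113] j6 -1.502 e6 -0.003 w 0.0306 t 15.00
[ 0.667 -0.072  0.106] [ -5.292   6.105 -12.606] T [1.448 0.786 0.033] j6 -1.502 e6 0.068 w 0.0304 t 15.10
```

```bash
python3 -m jog '[{"xyz":[0,0,0.02],"delta_rot":[0,0,0.05],"claw":1},{"xyz":[0,0,0],"delta_rot":[0,0,0],"claw":1},{"xyz":[0,0,0],"delta_rot":[0,0,0],"claw":1}]' >/dev/null; python3 st.py;python3 -m jog '[{"xyz":[0,0,0],"delta_rot":[0,0,0],"claw":1}]'>/dev/null; python3 st.py
```

```text
[ 0.667 -0.072  0.106] [ -3.362   5.291 -12.509] T [1.468 0.645 0.052] j6 -1.552 e6 -0.027 w 0.0305 t 15.40
[ 0.667 -0.072  0.106] [ -4.02    5.635 -12.636] T [1.483 0.69  0.054] j6 -1.552 e6 0.044 w 0.0305 t 15.50
```

```bash
python3 -m jog '[{"xyz":[-0.02,0.03,0.02],"delta_rot":[0,0,0.05],"claw":1},{"xyz":[0,0,0],"delta_rot":[0,0,0],"claw":1},{"xyz":[0,0,0],"delta_rot":[0,0,0],"claw":1}]' >/dev/null; python3 st.py;python3 -m jog '[{"xyz":[0,0,0],"delta_rot":[0,0,0],"claw":1}]'>/dev/null; python3 st.py
```

```text
[ 0.667 -0.072  0.106] [ -2.9     4.765 -13.102] T [ 1.321  0.567 -0.116] j6 -1.602 e6 -0.170 w 0.0304 t 15.80
[ 0.667 -0.072  0.106] [ -2.65    4.886 -13.387] T [ 1.373  0.592 -0.107] j6 -1.601 e6 -0.099 w 0.0307 t 15.90
```

```bash
python3 -m jog '[{"xyz":[0,0,0.02],"delta_rot":[0,0,0.05],"claw":1},{"xyz":[0,0,0],"delta_rot":[0,0,0],"claw":1},{"xyz":[0,0,0],"delta_rot":[0,0,0],"claw":1}]' >/dev/null; python3 st.py;python3 -m jog '[{"xyz":[0,0,0],"delta_rot":[0,0,0],"claw":1}]'>/dev/null; python3 st.py
```

```text
[ 0.667 -0.072  0.106] [ -2.366   4.584 -13.332] T [ 1.321  0.521 -0.25 ] j6 -1.651 e6 -0.291 w 0.0307 t 16.20
[ 0.667 -0.072  0.106] [ -3.504   6.156 -14.403] T [ 1.33   0.562 -0.229] j6 -1.651 e6 -0.220 w 0.0303 t 16.30
```

The reaction torque now climbs 0.13 N m per 0.05 rad, which matches the 3 N m/rad stop. It stands at about 0.3 N m net, so the screw is home. I'll ease the pull, release and rise.

```bash
python3 -m jog '[{"xyz":[0,0,-0.03],"delta_rot":[0,0,0],"claw":1},{"xyz":[0,0,-0.03],"delta_rot":[0,0,0],"claw":1},{"xyz":[0,0,0],"delta_rot":[0,0,0],"claw":1},{"xyz":[0,0,0],"delta_rot":[0,0,0],"claw":1}]' 20 >/dev/null; python3 st.py
python3 -m jog '[{"xyz":[0,0,0],"delta_rot":[0,0,0],"claw":0.5},{"xyz":[0,0,0],"delta_rot":[0,0,0],"claw":0.2},{"xyz":[0,0,0],"delta_rot":[0,0,0],"claw":0},{"xyz":[0,0,0],"delta_rot":[0,0,0],"claw":0},{"xyz":[0,0,0],"delta_rot":[0,0,0],"claw":0},{"xyz":[0,0,0],"delta_rot":[0,0,0],"claw":0},{"xyz":[0,0,1.0],"delta_rot":[0,0,0],"claw":0},{"xyz":[0,0,2],"delta_rot":[0,0,0],"claw":0},{"xyz":[0,0,2],"delta_rot":[0,0,0],"claw":0},{"xyz":[-2,-0.5,2],"delta_rot":[0,0,0],"claw":0},{"xyz":[-3,-0.7,1],"delta_rot":[0,0,0],"claw":0},{"xyz":[-3,-0.7,0],"delta_rot":[0,0,0],"claw":0},{"xyz":[0,0,0],"delta_rot":[0,0,0],"claw":0},{"xyz":[0,0,0],"delta_rot":[0,0,0],"claw":0}]' 20 >/dev/null; python3 st.py
python3 - <<'E'
from h import *;from rig import bot;import cv2,json
o=bot.get_obs();print(o['tcp_pos'],o['tcp_rot'],R.from_rotvec(o['tcp_rot']).as_matrix()[:,1])
c=bot.get_calibration("wrist");np.savez("pics/w5.npz",**c);a=bot.capture("wrist");b=bot.capture("side")
m=np.zeros((600,800,3),np.uint8)
m[:,:500]=cv2.resize(a[64:384,100:367],(500,600),interpolation=cv2.INTER_CUBIC)
m[:300,500:]=cv2.resize(b[120:220,195:295],(300,300),interpolation=cv2.INTER_CUBIC)
cv2.imwrite("pics/m5.png",m)
s=bot.get_calibration("side")
print("expected side spot down/up",proj(s,[.667,-.073,.140]),proj(s,[.667,-.073,.1557]))
E
```

```text
[ 0.667 -0.072  0.106] [ -3.558   5.096 -11.215] T [ 1.372  0.734 -0.256] j6 -1.651 e6 -0.219 w 0.0305 t 16.70
[ 0.588 -0.092  0.188] [ 0.434 -0.6    0.599] T [ 0.008 -0.007 -0.06 ] j6 -1.710 e6 -0.059 w 0.0855 t 18.10
[ 0.58784121 -0.09165898  0.1875908 ] [ 1.59132660e-01  3.13609008e+00 -2.68304233e-04] [ 1.01224190e-01  9.94863636e-01 -9.62852872e-05]
expected side spot down/up [218.4 144.7] [218.  139.8]
```

View pics/m5.png

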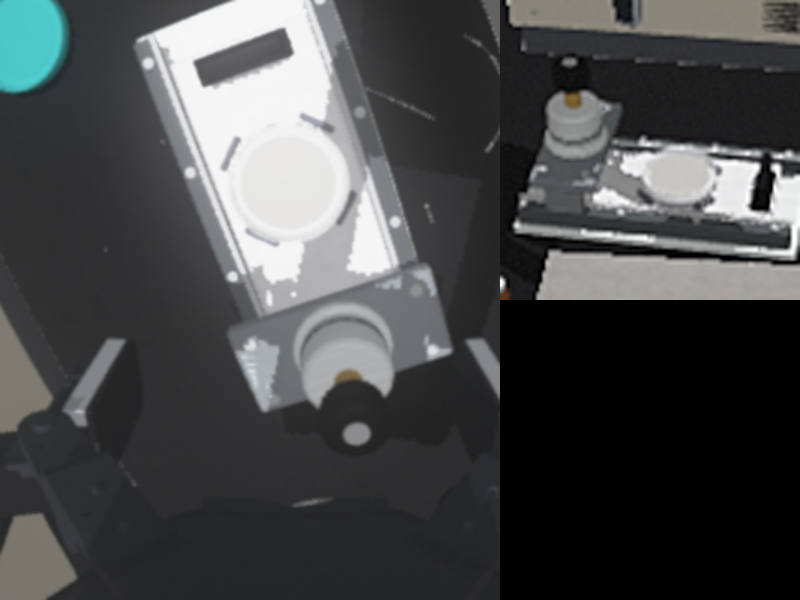

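The screw stays out with its brass stem showing, knob spot at (356,434) in the crop. In the side crop the spot is at (570,62), about 13–16 mm up. The dish is seated. The bar is at about (244,58). Now the bar position and clearances ahead.

```bash
python3 - <<'E'
from h import *;from rig import bot
np.set_printoptions(precision=4,suppress=True)
c=dict(np.load("pics/w5.npz"))
W=lambda u,v:ray(c,(100+u/1.8727,64+v/1.875),True)
print("eye",c['eye'])
for uv in[(193,62),(288,30),(293,52),(203,85),(244,58)]: print(uv,plane(W(*uv),.056),plane(W(*uv),.028))
print("dish",plane(W(290,183),.044))
s=bot.get_calibration("side")
S=lambda u,v:ray(s,(u*1.28-512,v*1.28))
print("knob z",tri(W(356,434),ray(s,(218.3,140.7))))
s=dict(s);S2=lambda u,v:ray(s,(190+u/5.333,130+v/5.333))
print("big dish left edge",plane(S2(722,290),.015),"centre (montage)",plane(S(668,145),.015),"beaker",plane(S(675,132),0),"turq",plane(S2(655,165),.015))
E
```

```text
eye [ 0.5117 -0.0837  0.3574]
(193, 62) [ 0.4994 -0.1372  0.056 ] [ 0.4982 -0.1422  0.028 ]
(288, 30) [ 0.4883 -0.0847  0.056 ] [ 0.4861 -0.0848  0.028 ]
(293, 52) [ 0.5005 -0.0833  0.056 ] [ 0.4994 -0.0833  0.028 ]
(203, 85) [ 0.5126 -0.1333  0.056 ] [ 0.5127 -0.1379  0.028 ]
(244, 58) [ 0.5008 -0.1096  0.056 ] [ 0.4998 -0.112   0.028 ]
dish [ 0.5739 -0.0925  0.044 ]
knob z (array([ 0.6662, -0.0716,  0.1548]), np.float64(0.00208729898301234))
big dish left edge [ 0.3915 -0.1685  0.015 ] centre (montage) [ 0.3446 -0.1819  0.015 ] beaker [ 0.3437 -0.2834  0.    ] turq [ 0.4576 -0.2583  0.015 ]
```

Knob top triangulates to z = 0.155, a lift of about 15 mm, so it is home and holding. Next, over the bar with jaws along the slide's x, part-closed to clear the dish.

```bash
python3 -m jog '[{"xyz":[-0.9,-0.2,0],"delta_rot":[0,0,-0.123],"claw":0.6},{"xyz":[-0.9,-0.2,0],"delta_rot":[0,0,-0.123],"claw":0.6},{"xyz":[-0.9,-0.2,0],"delta_rot":[0,0,-0.123],"claw":0.6},{"xyz":[-0.9,-0.2,0],"delta_rot":[0,0,-0.123],"claw":0.6},{"xyz":[-0.9,-0.2,0],"delta_rot":[0,0,-0.123],"claw":0.6},{"xyz":[-0.9,-0.2,0],"delta_rot":[0,0,-0.123],"claw":0.6},{"xyz":[-0.9,-0.2,0],"delta_rot":[0,0,-0.123],"claw":0.6},{"xyz":[-0.9,-0.2,0],"delta_rot":[0,0,-0.123],"claw":0.6},{"xyz":[-0.9,-0.2,0],"delta_rot":[0,0,-0.123],"claw":0.6},{"xyz":[-0.75,-0.2,0],"delta_rot":[0,0,-0.123],"claw":0.6},{"xyz":[0,0,-3],"delta_rot":[0,0,0],"claw":0.6},{"xyz":[0,0,-3],"delta_rot":[0,0,0],"claw":0.6},{"xyz":[0,0,-2.8],"delta_rot":[0,0,0],"claw":0.6},{"xyz":[0,0,0],"delta_rot":[0,0,0],"claw":0.6},{"xyz":[0,0,0],"delta_rot":[0,0,0],"claw":0.6}]' 25; python3 st.py
python3 - <<'E'
from h import *;from rig import bot;import cv2
o=bot.get_obs();print(o['tcp_pos'],R.from_rotvec(o['tcp_rot']).as_matrix()[:,1])
c=bot.get_calibration("wrist");np.savez("pics/w6.npz",**c);a=bot.capture("wrist")
cv2.imwrite("pics/m6.png",cv2.resize(a,(800,600),interpolation=cv2.INTER_CUBIC))
print("bar top ends/centre expected",[proj(c,p,True)*1.5625 for p in([.5065,-.1375,.056],[.4945,-.089,.056],[.5,-.113,.056])])
E
```

```text
t: 19.7
tcp_pos: [0.4996, -0.1113, 0.0988]
tcp_rot: [-1.938, -2.471, 0.0]
wrist_force: [0.4, -0.4, 0.4]
gripper_width: 0.0342
[ 0.5   -0.111  0.099] [ 0.404 -0.411  0.416] T [-0.036  0.042  0.061] j6 -0.560 e6 0.003 w 0.0342 t 19.70
[ 0.49962011 -0.11128746  0.09883872] [ 9.71225927e-01  2.38158649e-01 -8.09697072e-04]
bar top ends/centre expected [array([402.1875 , 372.34375]), array([402.03125, 276.5625 ]), array([401.25 , 325.625])]
```

View pics/m6.png

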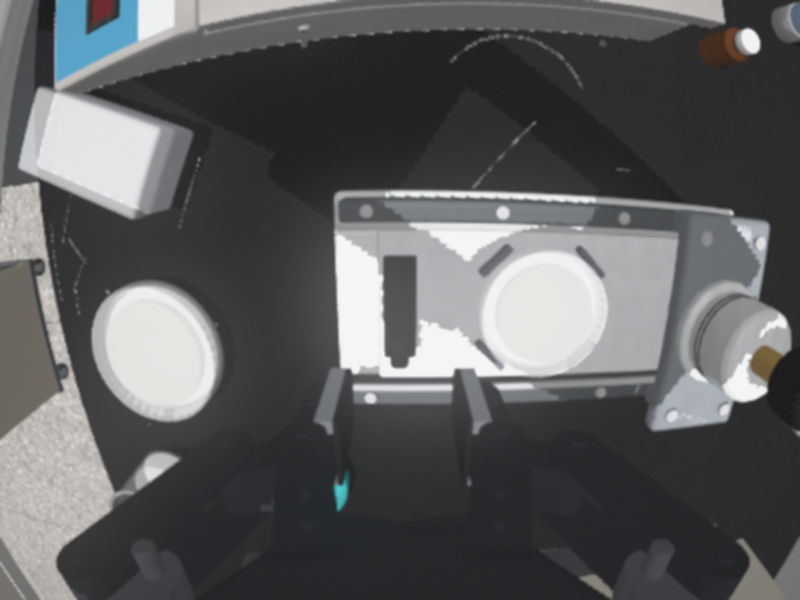

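The bar, at (400,310), lies centred between the finger tips at x ≈ 350 and 455, and the dish clears the rear finger. Going down.

```bash
python3 -m jog '[{"xyz":[0,0,-2],"delta_rot":[0,0,0],"claw":0.6},{"xyz":[0,0,-2],"delta_rot":[0,0,0],"claw":0.6},{"xyz":[0,0,-1.5],"delta_rot":[0,0,0],"claw":0.6},{"xyz":[0,0,-1],"delta_rot":[0,0,0],"claw":0.6},{"xyz":[0,0,0],"delta_rot":[0,0,0],"claw":0.6},{"xyz":[0,0,0],"delta_rot":[0,0,0],"claw":0.6}]' >/dev/null; python3 st.py
```

```text
[ 0.5   -0.112  0.034] [-0.337  0.947  0.385] T [-0.044  0.006 -0.026] j6 -0.560 e6 0.000 w 0.0342 t 20.35
```

```bash
python3 -m jog '[{"xyz":[0,0,-0.5],"delta_rot":[0,0,0],"claw":0.6},{"xyz":[0,0,-0.5],"delta_rot":[0,0,0],"claw":0.6},{"xyz":[0,0,-0.5],"delta_rot":[0,0,0],"claw":0.6},{"xyz":[0,0,-0.5],"delta_rot":[0,0,0],"claw":0.6},{"xyz":[0,0,0],"delta_rot":[0,0,0],"claw":0.6},{"xyz":[0,0,0],"delta_rot":[0,0,0],"claw":0.6}]' >/dev/null; python3 st.py
```

```text
[ 0.499 -0.111  0.013] [0.489 0.509 0.502] T [ 0.032 -0.034  0.017] j6 -0.560 e6 -0.000 w 0.0341 t 20.95
```

```bash
python3 -m jog '[{"xyz":[0,0,0],"delta_rot":[0,0,0],"claw":0.7},{"xyz":[0,0,0],"delta_rot":[0,0,0],"claw":0.8},{"xyz":[0,0,0],"delta_rot":[0,0,0],"claw":0.9},{"xyz":[0,0,0],"delta_rot":[0,0,0],"claw":1},{"xyz":[0,0,0],"delta_rot":[0,0,0],"claw":1},{"xyz":[0,0,0],"delta_rot":[0,0,0],"claw":1},{"xyz":[0,0,0],"delta_rot":[0,0,0],"claw":1}]' 20 >/dev/null; python3 st.py
```

```text
[ 0.498 -0.112  0.014] [-7.745 -1.785  6.933] T [-0.283  1.35  -0.028] j6 -0.560 e6 0.004 w 0.0091 t 21.65
```

```bash
python3 -m jog '[{"xyz":[-0.1,-0.024,0.04],"delta_rot":[0,0,0],"claw":1},{"xyz":[-0.15,-0.036,0],"delta_rot":[0,0,0],"claw":1},{"xyz":[-0.19,-0.048,0],"delta_rot":[0,0,0],"claw":1},{"xyz":[-0.19,-0.048,0],"delta_rot":[0,0,0],"claw":1},{"xyz":[0,0,0],"delta_rot":[0,0,0],"claw":1}]' 25 >/dev/null; python3 st.py
```

```text
[ 0.493 -0.113  0.014] [ 0.636 -1.178 -1.934] T [-0.229 -0.075 -0.035] j6 -0.567 e6 -0.039 w 0.0094 t 22.15
```

```bash
python3 -m jog '[{"xyz":[-0.19,-0.048,0],"delta_rot":[0,0,0],"claw":1},{"xyz":[-0.29,-0.071,0],"delta_rot":[0,0,0],"claw":1},{"xyz":[-0.29,-0.071,0],"delta_rot":[0,0,0],"claw":1},{"xyz":[-0.29,-0.071,0],"delta_rot":[0,0,0],"claw":1},{"xyz":[-0.29,-0.071,0],"delta_rot":[0,0,0],"claw":1},{"xyz":[-0.29,-0.071,0],"delta_rot":[0,0,0],"claw":1},{"xyz":[-0.29,-0.071,0],"delta_rot":[0,0,0],"claw":1},{"xyz":[-0.29,-0.071,0],"delta_rot":[0,0,0],"claw":1},{"xyz":[-0.29,-0.071,0],"delta_rot":[0,0,0],"claw":1},{"xyz":[-0.29,-0.071,0],"delta_rot":[0,0,0],"claw":1},{"xyz":[-0.29,-0.071,0],"delta_rot":[0,0,0],"claw":1},{"xyz":[-0.29,-0.071,0],"delta_rot":[0,0,0],"claw":1},{"xyz":[-0.29,-0.071,0],"delta_rot":[0,0,0],"claw":1},{"xyz":[-0.29,-0.071,0],"delta_rot":[0,0,0],"claw":1},{"xyz":[-0.29,-0.071,0],"delta_rot":[0,0,0],"claw":1},{"xyz":[-0.29,-0.071,0],"delta_rot":[0,0,0],"claw":1},{"xyz":[-0.19,-0.048,0],"delta_rot":[0,0,0],"claw":1},{"xyz":[-0.1,-0.024,0],"delta_rot":[0,0,0],"claw":1},{"xyz":[0,0,0],"delta_rot":[0,0,0],"claw":1}]' >/dev/null; python3 st.py
```

```text
[ 0.444 -0.125  0.014] [ 0.114 -2.592 -3.91 ] T [-0.458 -0.05  -0.027] j6 -0.625 e6 -0.032 w 0.0093 t 24.05
```

```bash
python3 -m jog '[{"xyz":[-0.1,-0.024,0],"delta_rot":[0,0,0],"claw":1},{"xyz":[-0.1,-0.024,0],"delta_rot":[0,0,0],"claw":1},{"xyz":[0,0,0],"delta_rot":[0,0,0],"claw":1}]' >/dev/null; python3 st.py
```

```text
[ 0.443 -0.125  0.014] [ 1.573 -3.213 -4.802] T [-0.517 -0.156  0.01 ] j6 -0.628 e6 -0.029 w 0.0089 t 24.35
```

```bash
python3 -m jog '[{"xyz":[-0.05,-0.012,0],"delta_rot":[0,0,0],"claw":1},{"xyz":[-0.05,-0.012,0],"delta_rot":[0,0,0],"claw":1},{"xyz":[0,0,0],"delta_rot":[0,0,0],"claw":1}]' >/dev/null; python3 st.py
```

```text
[ 0.442 -0.126  0.014] [ 1.27  -2.795 -4.618] T [-0.471 -0.3   -0.03 ] j6 -0.629 e6 -0.017 w 0.0091 t 24.65
```

```bash
python3 -m jog '[{"xyz":[-0.05,-0.012,0],"delta_rot":[0,0,0],"claw":1},{"xyz":[-0.05,-0.012,0],"delta_rot":[0,0,0],"claw":1},{"xyz":[0,0,0],"delta_rot":[0,0,0],"claw":1}]' >/dev/null; python3 st.py
```

```text
[ 0.441 -0.126  0.014] [ 2.337 -2.685 -6.076] T [-0.492 -0.227 -0.018] j6 -0.630 e6 -0.016 w 0.0093 t 24.95
```

```bash
python3 -m jog '[{"xyz":[-0.05,0.0,-0.03],"delta_rot":[0,0,0],"claw":1},{"xyz":[-0.05,-0.012,0],"delta_rot":[0,0,0],"claw":1},{"xyz":[0,0,0],"delta_rot":[0,0,0],"claw":1}]' >/dev/null; python3 st.py
```

```text
[ 0.44  -0.126  0.014] [ 1.736 -2.159 -2.452] T [-0.424 -0.257  0.012] j6 -0.631 e6 -0.016 w 0.0092 t 25.25
```

```bash
python3 -m jog '[{"xyz":[-0.05,-0.012,0],"delta_rot":[0,0,0],"claw":1},{"xyz":[-0.05,-0.012,0],"delta_rot":[0,0,0],"claw":1},{"xyz":[0,0,0],"delta_rot":[0,0,0],"claw":1}]' >/dev/null; python3 st.py
```

```text
[ 0.44  -0.126  0.014] [ 7.76  -0.728 -5.429] T [-0.285 -1.131  0.011] j6 -0.633 e6 -0.015 w 0.0095 t 25.55
```

The end stop is felt at 7.8 N after 60 mm of travel. Letting go and rising straight up.

```bash
python3 -m jog '[{"xyz":[0,0,0],"delta_rot":[0,0,0],"claw":0.9},{"xyz":[0,0,0],"delta_rot":[0,0,0],"claw":0.7},{"xyz":[0,0,0],"delta_rot":[0,0,0],"claw":0.6},{"xyz":[0,0,0],"delta_rot":[0,0,0],"claw":0.6},{"xyz":[0,0,0],"delta_rot":[0,0,0],"claw":0.6},{"xyz":[0,0,0.5],"delta_rot":[0,0,0],"claw":0.6},{"xyz":[0,0,1.5],"delta_rot":[0,0,0],"claw":0.6},{"xyz":[0,0,2.5],"delta_rot":[0,0,0],"claw":0.6},{"xyz":[0,0,3],"delta_rot":[0,0,0],"claw":0.6},{"xyz":[0,0,3],"delta_rot":[0,0,0],"claw":0.6},{"xyz":[0,0,3],"delta_rot":[0,0,0],"claw":0.6},{"xyz":[0,0,3],"delta_rot":[0,0,0],"claw":0.6},{"xyz":[0,0,0],"delta_rot":[0,0,0],"claw":0.6},{"xyz":[0,0,0],"delta_rot":[0,0,0],"claw":0.6}]' 20 >/dev/null; python3 st.py
python3 - <<'E'
from h import *;from rig import bot;import cv2
c=bot.get_calibration("wrist");np.savez("pics/w7.npz",**c);a=bot.capture("wrist");b=bot.capture("side")
m=np.zeros((600,800,3),np.uint8)
m[:384,:512]=a;m[:300,500:]=cv2.resize(b[120:220,195:295],(300,300),interpolation=cv2.INTER_CUBIC)
m[384:,:512]=cv2.resize(b[40:256,100:512],(512,216))
cv2.imwrite("pics/m7.png",m)
print("bar exp end",proj(c,[.5895-.153*.9713,-.092-.153*.2377,.056],True),"dish exp",proj(c,[.5895-.075*.9713,-.092-.075*.2377,.044],True))
E
```

```text
[ 0.439 -0.126  0.18 ] [-0.023 -0.654 -0.816] T [-0.041  0.056 -0.013] j6 -0.633 e6 0.000 w 0.0341 t 26.95
bar exp end [257.8 181.3] dish exp [329.7 178.7]
```

View pics/m7.png

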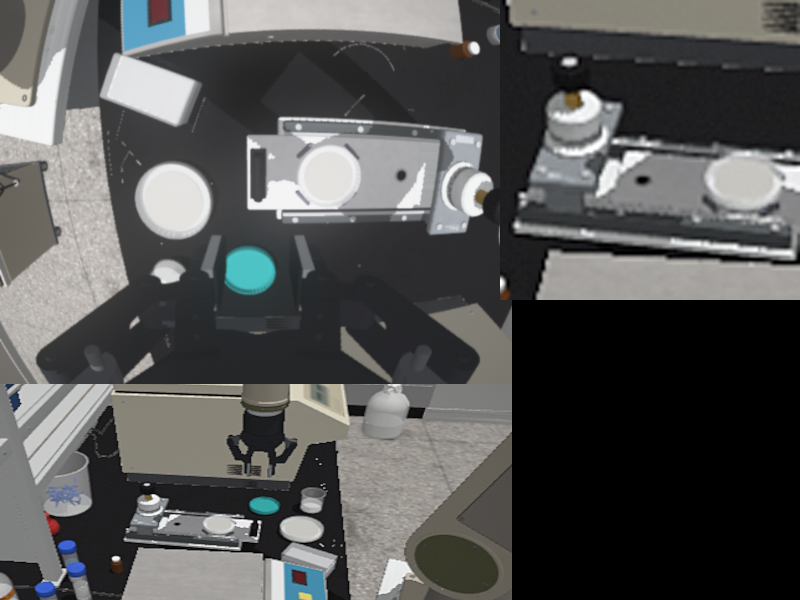

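The tray is fully out: the bar is at (258,176) against a predicted (258,181), and the pin hole shows at (401,175). The dish sits between its four stops at (329,176), predicted (330,179). The knob is still up with brass showing, the bystanders stand where they were, and the gripper is clear of everything. Handing in.

```bash
python3 -c "
from rig import bot;print(bot.close_job())"
```

```text
the job is handed in; nothing more can be done
None
```

The screw is home and stays out by itself, and the tray is drawn to the end of its travel and let go. I handed the job in at about 27 s of the 72 s allowed.

- **Screw:** I pulled the knob up until it met the thread at 12.6 N, about 5 N over the spring. I then turned it anticlockwise 2.35 rad under a pull of roughly 4–7 N over the spring. It reached its stop at about 0.3 N m. After release the knob top measured z = 0.155 m, a lift of about 15 mm, and the last picture still shows it out.
- **Tray:** I drew it 60 mm by the bar and felt the end stop at about 8 N, then let go. The bar and dish appear within 5 pixels of where they should be, and the dish is between its four stops. The tubes I could see, the beaker and the vial looked undisturbed, though I did not measure them.

Three things did not go as expected:

- **First grasp:** the jaws closed on nothing, just above the knob. In the pictures the real fingertips sit about 28 mm behind the reported TCP, which disagrees with the tool description. I went lower by that finding and the second grasp held.
- **Unread steps:** a printing error let four 0.05 rad turns run near the stop without force readings. The readings right after them were normal: 0.09 N m, not yet at the stop.
- **Side load:** up to about 8 N of sideways force acted on the knob while turning.

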